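# Take the cosmetics stack apart and pack the gift set

### The arm

A 6-joint arm with a two-finger parallel gripper is mounted at the origin on the work surface. World frame = base frame: x ahead of the robot, y to its left, z up, the work surface at z = 0. Lengths are in m, angles in rad, forces in N, time in s.
With the tool pointing down it reaches from about 0.35 to 0.775 m from the base axis. Payload 7.3 kg.
Tool frame: the origin (TCP) lies at the centre of the arm's flange, where the gripper is bolted on; the fingertips stand 178 mm ahead of it and the grasp point (between the pads) lies 159 mm ahead of it; z points along the fingers, y is the line along which they close (so a half turn about z gives the same grasp; the last joint's range is limited). The gripper opens to 92 mm and grips with 3 to 60 N. Pads are 19 mm wide; open, the fingers measure 130 mm over their backs; the gripper's body (75 mm by 190 mm) begins 47 mm behind the grasp point.
Start: joints at [-1.349, 0.342, 1.524, -0, 1.275, -0.146], TCP at [0.189, -0.49, 0.405] pointing down, gripper open.
Joint ranges: [-2.53, 2.53], [-0.77, 2.02], [0.04, 2.7], [-1, 4.14], [0.28, 2.66], [-3.11, 3.11]. Speed limits (rad/s): [2.57, 2.57, 3.14, 3.14, 3.14, 3.14].

### API

Orientations are given as [roll, pitch, yaw] about the fixed x, y, z axes, in that order (R = Rz(yaw) Ry(pitch) Rx(roll)).
In Python, from cell import telemetry, vision, ticket gives the robot as it stands.
- The arm moves only by the shell command python3 -m crank 'ROWS' [FORCE]. ROWS is JSON, a list of rows, each a list of 5 numbers: the gripper command: -1 is shut, 1 is fully open, values between are in proportion, then the shift along the tool's x, y, z in mm, then the turn about the tool's z in rad. In form: [[fingers, dx, dy, dz, roll], ...]. A call has 1 to 12 rows; each row is the pose to reach, as a shift and turn from the pose commanded when the call began, along the tool's axes at that moment; what a row does not reach only later rows make up. A row lasts 1/12 s, in which the tool goes at most 41.7 mm and 7.16 degrees, less where a joint would pass 70% of its speed; a pose out of reach is approached as far as the arm can. A call with a gripper value outside its range is refused whole. The fingers move at their own pace and stop on an object; FORCE is the grip in N (left out, the last holds). Time passes only in rows, so rows that repeat a pose let the fingers close. It gives the time, the measured TCP pose, the force, the opening and the grip force at its end, in the units of the state.
- telemetry.observe(): the state, without advancing time (a new reading comes with each control period).
- vision.read_camera(name): name is "side" or "top"; returns (picture, depth): 384x512x3 uint8, red, green, blue; 384x512 float32, m along the optical axis (not along the pixel's ray), 0 where there is no reading.
- vision.get_calibration(name): a dict with "camera_matrix" (3x3 intrinsics, pixels), "rvec" (rotation vector, rad) and "tvec" (3), from world to camera coordinates, as OpenCV has them. Camera axes: x right, y down, z forward; pixel columns grow to the right and rows downward; lengths in m; the calibration is good to about 2 mm. A picture is of the moment at which its call begins. get_calibration takes no time and is no camera call.
- ticket.hand_in(): hands the job in; it is judged then, once.
The state is a dict: "time": time; "qpos": joint angles; "qvel": joint speeds; "joint_efforts": joint torques, N m; "tool_pos": TCP position; "tool_rot": TCP orientation; "contact_force": force on the tool from outside, world axes, zero at the start; "torque": the same for the moment, N m; "opening": finger opening in m; "grip_force": force on a finger pad.
Only numpy, scipy, OpenCV 4.12 (cv2) and the standard library are available. Lean on these libraries where they do the work, as an engineer would, in place of code of your own. Each camera call takes 0.05 s, during which the arm holds its last target. There are 200 camera calls.

### The job

Take the stack on the black mat apart and pack the set: stand the wide jar in the wide round nest and the small jar in the small round nest, and lay the two wedge-shaped soaps flat in the rectangular tray, head to tail with their sloping sides together, so that they fill it. Let nothing tip over, and do not push away the standing carton or the label roll.

Things in the scene. Friction and masses are not known exactly. Their poses are not given: they have to be found in the camera images.
- jar_wide: Wide cosmetics jar, cream-white with a flat olive-green lid that has a cream disc on top, 50 mm diameter, 44 mm high, straight-sided and closed. Stands across both soaps at the start, with the small jar on its lid. Origin: centre of its underside, z up. 60 to 105 g.
- jar_small: Small jar of the same kind, 34 mm diameter, 32 mm high, standing on the wide jar's lid at the start. Origin: centre of its underside, z up. 22 to 40 g.
- soap_a: One of two equal cream soap wedges (50-100 g) under the wide jar. In mm: 34 high, 56 long; head 46 wide, tail 22; ends parallel, one long side straight and square to them, the other sloping. Origin: underside, on the head's end face, 11 in from the straight side. x points tail to head (soap at x -56..0); straight side y -11, slope y +35 (head) to +11 (tail). Grip the ends at x -28, y 0.
- soap_b: The other of two equal cream soap wedges (50-100 g) under the wide jar. In mm: 34 high, 56 long; head 46 wide, tail 22; ends parallel, one long side straight and square to them, the other sloping. Origin: underside, on the head's end face, 11 in from the straight side. x points tail to head (soap at x -56..0); straight side y -11, slope y +35 (head) to +11 (tail). Grip the ends at x -28, y 0.
- soap_tray: Fixed white rectangular tray, outside 76 (x) by 88 (y) mm, 10 high; inside 68 by 80; floor 3 thick. Origin: centre of the underside. Packed, the soaps lie along x, straight sides along the walls at y + and y -: one has its head at x +, straight side at y - (soap origin near x 28, y -25 mm), the other is turned half round (near -28, +25). Either soap may take either place; no other way fits.
- nest_wide: Fixed white round nest for the wide jar: a shallow dish, inside diameter 66 mm, outside 74 mm, 10 mm high, floor 3 mm thick. Origin: centre of the underside.
- nest_small: Fixed white round nest for the small jar: a shallow dish, inside diameter 48 mm, outside 56 mm, 10 mm high, floor 3 mm thick. Origin: centre of the underside.
- carton: Bystander: upright dark teal carton, 40 by 40 mm, 55 mm high, loose. Origin: centre of its underside.
- label_roll: Bystander: roll of paper labels lying flat, 48 mm outside diameter with a 24 mm hole, 25 mm high, loose. Origin: centre of its underside.
There are look-alikes about, which are no part of the job. What is shaped like the soap_a but pink or purple is not meant.

How it is judged:
At the end, for the whole second after the job is handed in: Wide jar upright on the floor of the wide nest and small jar upright on the floor of the small nest (centres within 12 mm); both soaps flat on the floor of the tray, heads at opposite ends, sloping sides together; all released and at rest (horizontal distance between jar_wide and nest_wide below 0.012 m and z of jar_wide in the frame of nest_wide below 0.007 m and angle between each of jar_wide, jar_small, soap_a, soap_b's own z axis and vertical below 0.1 rad and horizontal distance between jar_small and nest_small below 0.012 m and z of jar_small in the frame of nest_small below 0.007 m and z of each of soap_a, soap_b in the frame of soap_tray below 0.008 m and angle between the x axis of each of soap_a, soap_b and the x axis of soap_tray, either way round below 0.3 rad and ((x of soap_a in the frame of soap_tray between 0.018 and 0.04 m and y of soap_a in the frame of soap_tray between -0.036 and -0.01 m and x of soap_b in the frame of soap_tray between -0.04 and -0.018 m and y of soap_b in the frame of soap_tray between 0.01 and 0.036 m) or (x of soap_a in the frame of soap_tray between -0.04 and -0.018 m and y of soap_a in the frame of soap_tray between 0.01 and 0.036 m and x of soap_b in the frame of soap_tray between 0.018 and 0.04 m and y of soap_b in the frame of soap_tray between -0.036 and -0.01 m)) and linear speed of each of jar_wide, jar_small, soap_a, soap_b below 0.02 m/s); the robot touches nothing.
It fails at once if a jar is tipped over (more than 0.7 rad) (angle between any of jar_wide, jar_small's own z axis and vertical above 0.7 rad).
It fails at once if a soap is tipped over (more than 0.7 rad) (angle between any of soap_a, soap_b's own z axis and vertical above 0.7 rad).
It fails at once if the standing carton is pushed away (more than 30 mm) or over (distance of carton from where it was at the start of the episode above 0.03 m or angle between carton's own z axis and vertical above 0.7 rad).
It fails at once if the label roll is pushed away (more than 30 mm) or over (distance of label_roll from where it was at the start of the episode above 0.03 m or angle between label_roll's own z axis and vertical above 0.7 rad).
It also fails if it takes over 128 s, if anything falls off the work surface, if the arm or the gripper's body presses on something with over 40 N, if the wrist force passes 120 N, or if a joint passes its speed limit or range.

## Working session

There is one attempt and no reset: what is moved stays moved. The work goes in short steps, Python scripts to look and compute and a shell command to move; the robot and the scene stay as the last step left them, time stands still between calls to the robot, and variables do not carry over. Pictures are saved under pics/ and viewed, at most 14 in all, crops included, and the job is handed in when it is done.

```bash
ls; mkdir -p pics; python3 - <<'E'
from cell import telemetry, vision
import cv2,numpy as np
for n in("top","side"):
    p,d=vision.read_camera(n); cv2.imwrite(f"pics/{n}0.png",p[:,:,::-1]); np.savez(f"{n}0.npz",p=p,d=d)
    c=vision.get_calibration(n); print(n,c)
s=telemetry.observe(); print(s)
E
```

```text
pics
top {'camera_matrix': array([[409.6908625 ,   0.        , 254.46790895],
       [  0.        , 409.6908625 , 179.64829376],
       [  0.        ,   0.        ,   1.        ]]), 'rvec': array([ 2.16455302, -2.21975005,  0.08645203]), 'tvec': array([0.01490799, 0.60431349, 1.16855531])}
side {'camera_matrix': array([[386.04146532,   0.        , 247.50063987],
       [  0.        , 386.04146532, 188.99086664],
       [  0.        ,   0.        ,   1.        ]]), 'rvec': array([ 2.38586195, -0.24415535,  0.08388421]), 'tvec': array([-0.5776252 ,  0.15531304,  0.83923011])}
{'time': 0.1, 'qpos': array([-1.34901617e+00,  3.42653692e-01,  1.52490667e+00, -5.48896623e-06,
        1.27539898e+00, -1.45993270e-01]), 'qvel': array([-0.0019294 , -0.00289878, -0.00246251, -0.00075025, -0.00027226,
       -0.0006382 ]), 'joint_efforts': array([ 1.72568019e-03, -4.32004523e+01, -2.44694442e+01,  7.19467155e-02,
        5.26424136e-02, -4.08889980e-05]), 'tool_pos': array([ 0.18875546, -0.48977036,  0.40411913]), 'tool_rot': array([-3.14023974e+00, -1.93626049e-04,  3.67774895e-01]), 'contact_force': array([ 0.43078343, -0.46206879, -0.51763694]), 'torque': array([ 0.03938983, -0.00881598, -0.02351338]), 'grip_force': 0.0, 'opening': 0.09158407909075816}
```

View pics/top0.png

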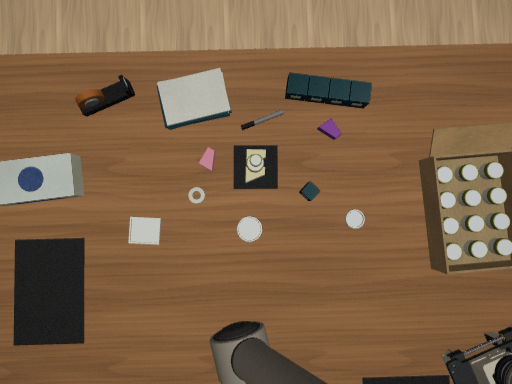

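View pics/side0.png

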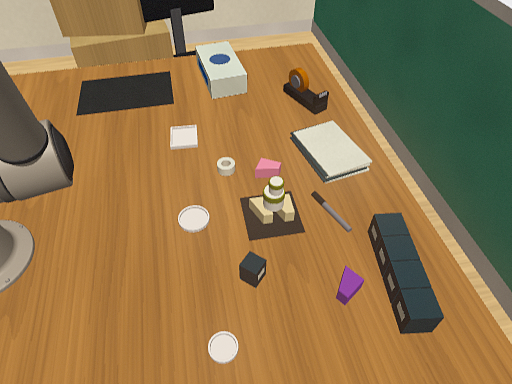

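The top view shows the stack at about (256,163), the tray at (145,230), the wide nest at (249,229) and the small nest at (355,219). The carton is at (310,190), the label roll at (196,195), and the pink and purple decoys at (207,159) and (330,129). The side view shows the same layout, with the stack at (273,200) and the soaps as two wedges under the jar. Next I'll enlarge the stack in both views.

```bash
cat > h.py <<'E'
import numpy as np,cv2
from cell import telemetry, vision
def cal(n):
    c=vision.get_calibration(n); R=cv2.Rodrigues(np.array(c["rvec"]))[0]; return c["camera_matrix"],R,np.array(c["tvec"]).ravel()
def ray(n,uv):
    K,R,t=cal(n); uv=np.atleast_2d(np.asarray(uv,float)); d=(np.linalg.inv(K)@np.c_[uv,np.ones(len(uv))].T).T@R
    return -R.T@t,d
def plane(n,uv,z):
    o,d=ray(n,uv); return o+d*((z-o[2])/d[:,2])[:,None]
def tri(u1,u2):  # top uv, side uv -> point
    o1,d1=ray("top",u1);o2,d2=ray("side",u2);d1=d1[0]/np.linalg.norm(d1);d2=d2[0]/np.linalg.norm(d2)
    s=np.linalg.lstsq(np.c_[d1,-d2],o2-o1,rcond=None)[0]; a=o1+s[0]*d1;b=o2+s[1]*d2
    return (a+b)/2,np.linalg.norm(a-b)
def cloud(n,d,box=None):
    K,R,t=cal(n); v,u=np.mgrid[:384,:512]; P=np.stack([(u-K[0,2])/K[0,0]*d,(v-K[1,2])/K[1,1]*d,d],-1); return (P-t)@R
def proj(n,P):
    c=vision.get_calibration(n); return cv2.projectPoints(np.atleast_2d(np.asarray(P,float)),c["rvec"],c["tvec"],c["camera_matrix"],None)[0][:,0]
def snap(n,f=None):
    p,d=vision.read_camera(n)
    if f: cv2.imwrite(f"pics/{f}.png",p[:,:,::-1])
    return p,d
E
python3 - <<'E'
from h import *
T=np.load("top0.npz");S=np.load("side0.npz")
a=T["p"][140:195,228:285];b=S["p"][170:240,235:310]
a=cv2.resize(a,(570,550),interpolation=0);b=cv2.resize(b,(589,550),interpolation=0)
cv2.imwrite("pics/stack.png",cv2.resize(np.hstack([a,b]),(800,380),interpolation=0)[:,:,::-1])
for n,D in(("top",T),("side",S)):
    C=cloud(n,D["d"]); hs=cv2.cvtColor(D["p"],cv2.COLOR_RGB2HSV)
    ok=(D["d"]>0)
    # table flatness
    m=ok&(C[...,0]>.3)&(C[...,0]<.8)&(abs(C[...,1])<.35); print(n,"table z",np.median(C[...,2][m]))
    w=m&(hs[...,1]<60)&(hs[...,2]>150)
    nn,L,st,ce=cv2.connectedComponentsWithStats(w.astype(np.uint8))
    for i in range(1,nn):
        if st[i,4]>30: q=C[L==i]; print(st[i],ce[i].round(1),np.median(q,0).round(4),((q.min(0)+q.max(0))/2).round(4),np.ptp(q,axis=0).round(3),q[:,2].max().round(4))
print(plane("top",[[256,163],[145,230],[249,229],[355,219],[310,190],[196,195]],.0).round(3))
E
```

```text
top table z -0.001390191970030769
[165 114  46  11 238] [181.2 117.8] [0.7913 0.2146 0.0259] [0.7861 0.1901 0.0258] [0.028 0.132 0.012] 0.032
[247 150  18  21 173] [255.  158.5] [ 0.6722 -0.0019  0.0387] [ 0.6583 -0.005   0.0568] [0.063 0.05  0.055] 0.0842
[251 155  10  10  85] [255.4 159.4] [ 0.6537 -0.0023  0.1114] [ 0.6526 -0.0034  0.1114] [0.025 0.025 0.011] 0.117
[246 167  19  14 116] [253.4 174.2] [0.6196 0.0064 0.035 ] [ 0.6212 -0.0019  0.034 ] [0.037 0.052 0.011] 0.0397
[188 187  17  17 156] [196.3 194.9] [0.5642 0.1689 0.0229] [0.5643 0.1693 0.0159] [0.046 0.046 0.031] 0.0315
[346 209  19  20 278] [354.8 218.5] [ 0.4852 -0.2921  0.0026] [ 0.4839 -0.2918  0.0036] [0.056 0.056 0.021] 0.0142
[135 217  26  28 640] [147.3 230.2] [0.4661 0.3156 0.0027] [0.4649 0.3134 0.0041] [0.081 0.073 0.02 ] 0.014
[237 216  25  26 508] [249.1 228.6] [0.4624 0.019  0.0018] [0.4632 0.019  0.0048] [0.073 0.071 0.019] 0.0141
side table z 0.0010062758925465049
[170 128  28  22 480] [183.5 139.1] [0.4662 0.3109 0.0049] [0.4667 0.3113 0.0067] [0.08  0.077 0.015] 0.0144
[293 129  25  33 211] [304.6 141
[... 199 characters left out ...]
 10 101] [276.  180.7] [ 0.6527 -0.0047  0.1139] [ 0.6523 -0.0033  0.1141] [0.028 0.028 0.005] 0.1164
[264 185  20  14 156] [273.3 192.5] [ 0.6443 -0.0159  0.083 ] [ 0.6488 -0.0052  0.0895] [0.044 0.041 0.02 ] 0.0996
[265 200  19  12 127] [274.3 206.2] [ 0.646  -0.0228  0.0505] [ 0.6495 -0.0127  0.0322] [0.042 0.029 0.06 ] 0.0621
[178 205  31  28 671] [193.3 218.1] [0.4634 0.0187 0.0043] [0.4633 0.0186 0.0061] [0.071 0.075 0.014] 0.0132
[208 331  30  33 770] [222.7 346.8] [ 0.4841 -0.2915  0.0045] [ 0.4841 -0.2917  0.0074] [0.054 0.055 0.016] 0.0156
[[ 0.655 -0.006  0.   ]
 [ 0.467  0.323  0.   ]
 [ 0.462  0.019  0.   ]
 [ 0.483 -0.293  0.   ]
 [ 0.571 -0.164  0.   ]
 [ 0.565  0.172  0.   ]]
```

View pics/stack.png

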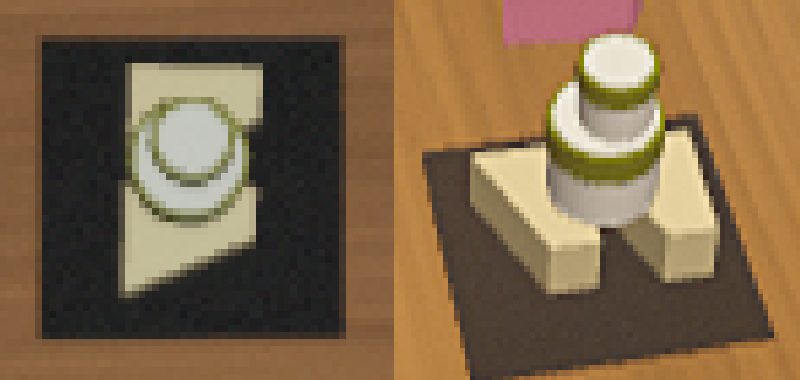

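The crops show both soaps lying along world y, heads at +y (left in the top view) and straight sides towards +x. The small jar's lid disc is at about (255.4,159.4) in top and (276,180.7) in side. Next I'll triangulate from the two views and work out the first move.

```bash
cat >> h.py <<'E'
from scipy.spatial.transform import Rotation as Ro
def delta(x,y,z,yaw):
    s=telemetry.observe(); R=Ro.from_euler("xyz",s["tool_rot"]).as_matrix(); d=R.T@(np.array([x,y,z])-s["tool_pos"])*1e3
    r=-(yaw-s["tool_rot"][2]); r=(r+np.pi)%(2*np.pi)-np.pi
    print("delta mm",d.round(1),"roll",round(r,3),"t",round(s["time"],2),"tcp",s["tool_pos"].round(4),"rot",s["tool_rot"].round(3),"q6",s["qpos"][5].round(2),"open",round(s["opening"],4),"grip",round(s["grip_force"],1))
E
python3 - <<'E'
from h import *
print("small",tri([255.4,159.4],[276,180.7]))
print("nestW",tri([249.1,228.6],[193.3,218.1])); print("nestS",tri([354.8,218.5],[222.7,346.8])); print("roll",tri([196.3,194.9],[225.8,165.7]))
# rims by outline ellipse
for n in("top","side"):
    D=np.load(n+"0.npz");hs=cv2.cvtColor(D["p"],cv2.COLOR_RGB2HSV);w=((hs[...,1]<60)&(hs[...,2]>150)).astype(np.uint8)
    c,_=cv2.findContours(w,0,1)
    for k,(u,v) in dict(top=dict(W=(249,229),S=(355,219),T=(145,230)),side=dict(W=(193,218),S=(223,347),T=(183,139)))[n].items():
        q=[x for x in c if cv2.pointPolygonTest(x,(u,v),False)>=0]
        if not q: print(n,k,"none");continue
        q=max(q,key=cv2.contourArea)
        P=plane(n,q[:,0],.010)[:,:2].astype(np.float32)
        if k=="T": print(n,k,cv2.minAreaRect(P*1000))
        else: print(n,k,cv2.minEnclosingCircle(P*1000),cv2.fitEllipse(P*1000))
delta(.6526,-.0034,.36,0)
E
```

```text
small (array([ 0.65284446, -0.0031235 ,  0.1124922 ]), np.float64(0.000289908228791257))
nestW (array([0.46302136, 0.01880195, 0.00419682]), np.float64(0.00029880551573796977))
nestS (array([ 0.48416526, -0.2913338 ,  0.00494238]), np.float64(0.00016091354573987272))
roll (array([0.56530602, 0.16992068, 0.01234485]), np.float64(0.0010721907210426399))
top W ((463.26611328125, 18.710895538330078), 36.93592834472656) ((463.23602294921875, 18.689556121826172), (70.98405456542969, 71.63214111328125), 63.689266204833984)
top S ((484.1817626953125, -290.18829345703125), 27.935705184936523) ((484.3888854980469, -290.41259765625), (53.05794143676758, 53.53673553466797), 111.56079864501953)
top T ((466.4218444824219, 323.10980224609375), (88.37155151367188, 77.2166748046875), 85.84485626220703)
side W ((464.5118408203125, 14.262611389160156), 40.52081298828125) ((463.4524230957031, 15.12866497039795), (71.00987243652344, 78.81831359863281), 2.440101385116577)
side S ((484.94329833984375, -292.8658142089844), 29.109760284423828) ((484.11505126953125, -292.4915466308594), (53.502384185791016, 56.624786376953125), 179.85179138183594)
side T ((467.0008544921875, 317.20989990234375), (101.8414077758789, 75.82269287109375), 86.19524383544922)
delta mm [ 607.7 -287.    44.6] roll 0.368 t 0.1 tcp [ 0.1888 -0.4898  0.4041] rot [-3.14  -0.     0.368] q6 -0.15 open 0.0916 grip 0.0
```

Two-view heights agree: the small jar's top is at 0.112, and the nest floors are at about 0.004. The tray's long axis runs along world Y and is turned about -4°. I'll move over the stack first.

```bash
python3 -m crank '[[1,300,-143,44,0.18],[1,300,-143,44,0.18],[1,300,-143,44,0.18],[1,300,-143,44,0.18],[1,300,-143,44,0.18],[1,300,-143,44,0.18],[1,300,-143,44,0.18],[1,300,-143,44,0.18],[1,300,-143,44,0.18],[1,608,-287,44,0.368],[1,608,-287,44,0.368],[1,608,-287,44,0.368]]' 10; python3 -c "
from h import *
delta(.6527,-.0033,.265,0)"
```

```text
time: 1.1
tool_pos: [0.5009, -0.1617, 0.3606]
tool_rot: [3.142, 0.001, -0.006]
contact_force: [0.9, -0.7, 0.8]
opening: 0.0921
grip_force: 0.0
delta mm [ 150.9 -159.3   95.5] roll -0.006 t 1.1 tcp [ 0.5009 -0.1617  0.3606] rot [ 3.142e+00  1.000e-03 -6.000e-03] q6 1.12 open 0.0921 grip 0.0
```

```bash
python3 -m crank '[[1,151,-159,0,0],[1,151,-159,0,0],[1,151,-159,0,0],[1,151,-159,0,0],[1,151,-159,0,0],[1,151,-159,0,0],[1,151,-159,0,0],[1,151,-159,0,0],[1,151,-159,0,0],[1,151,-159,0,0],[1,151,-159,0,0]]'; python3 -c "
from h import *
delta(.6527,-.0033,.265,0)"
```

```text
time: 2.02
tool_pos: [0.6508, -0.0049, 0.3611]
tool_rot: [3.141, -0.0, -0.002]
contact_force: [-0.2, 1.1, 0.7]
opening: 0.0918
grip_force: 0.0
delta mm [ 1.9 -1.6 96.1] roll -0.002 t 2.02 tcp [ 0.6508 -0.0049  0.3611] rot [ 3.141e+00 -0.000e+00 -2.000e-03] q6 1.45 open 0.0918 grip 0.0
```

```bash
python3 -m crank '[[1,2,-1.6,40,0],[1,2,-1.6,75,0],[1,2,-1.6,90,0],[1,2,-1.6,96,0],[1,2,-1.6,96,0],[1,2,-1.6,96,0],[1,2,-1.6,96,0]]'; python3 -m crank '[[-0.1,0,0,0,0],[-0.1,0,0,0,0],[-0.1,0,0,0,0],[-0.1,0,0,0,0],[-0.5,0,0,0,0],[-0.5,0,0,0,0],[-0.5,0,0,0,0],[-0.5,0,0,0,0],[-0.5,0,0,0,0],[-0.5,0,0,0,0]]' 8;  python3 -c "
from h import *
delta(.6527,-.0033,.265,0)"
```

```text
time: 2.6
tool_pos: [0.6539, -0.0023, 0.2669]
tool_rot: [3.141, -0.004, -0.001]
contact_force: [-0.2, -0.9, 0.0]
opening: 0.0919
grip_force: 0.0
time: 3.43
tool_pos: [0.6533, -0.0019, 0.2646]
tool_rot: [3.141, 0.0, -0.0]
contact_force: [-0.1, -0.4, 0.0]
opening: 0.0341
grip_force: 8.0
delta mm [-0.6  1.4 -0.4] roll -0.0 t 3.43 tcp [ 0.6533 -0.0019  0.2646] rot [ 3.141  0.    -0.   ] q6 1.45 open 0.0341 grip 8.0
```

```bash
python3 -m crank '[[-0.5,0,0,-15,0],[-0.5,0,0,-40,0],[-0.5,0,0,-70,0],[-0.5,0,0,-95,0],[-0.5,0,0,-105,0],[-0.5,-20,35,-105,0],[-0.5,-40,68,-105,0],[-0.5,-60,103,-105,0],[-0.5,-80,137,-105,0],[-0.5,-100,171,-105,0],[-0.5,-115,197,-105,0],[-0.5,-125,214,-105,0]]'; python3 -m crank '[[-0.5,-15,26,0,0],[-0.5,-28,48,0,0],[-0.5,-38,65,0,0],[-0.5,-44,75,0,0],[-0.5,-44,75,0,0],[-0.5,-44,75,0,0]]';  python3 - <<'E'
from h import *
delta(.4842,-.2912,.189,0)
p,d=snap("top","t1");q,e=snap("side","s1")
a=cv2.resize(p[130:200,210:310],(500,350),interpolation=0);b=cv2.resize(q[160:245,220:320],(412,350),interpolation=0)
cv2.imwrite("pics/c1.png",cv2.resize(np.hstack([a,b]),(790,303))[:,:,::-1]);np.savez("c1.npz",p=p,q=q,d=d,e=e)
E
```

```text
time: 4.43
tool_pos: [0.5265, -0.2183, 0.3689]
tool_rot: [3.142, 0.002, -0.002]
contact_force: [0.6, -0.4, -0.1]
opening: 0.0343
grip_force: 8.0
time: 4.93
tool_pos: [0.4843, -0.2908, 0.3692]
tool_rot: [-3.141, 0.0, -0.001]
contact_force: [0.5, 1.3, 0.4]
opening: 0.0334
grip_force: 8.0
delta mm [  0.    0.6 180.2] roll -0.001 t 4.93 tcp [ 0.4843 -0.2908  0.3692] rot [-3.141e+00  0.000e+00 -1.000e-03] q6 0.9 open 0.0334 grip 8.0
```

View pics/c1.png

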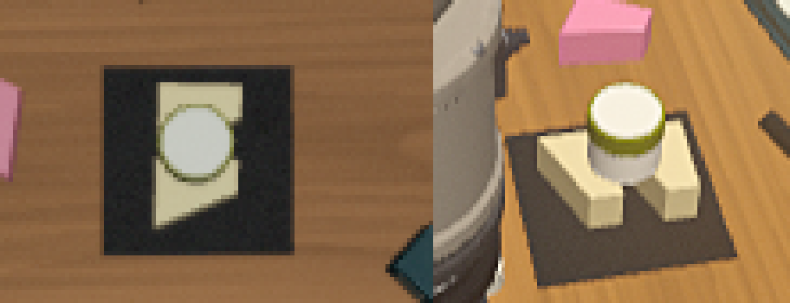

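The wide jar is still upright on the soaps, with its lid disc at about (255,163) in top. The small jar is held over its nest, so I'll lower it.

```bash
python3 -m crank '[[-0.5,0,0.6,35,0],[-0.5,0,0.6,70,0],[-0.5,0,0.6,105,0],[-0.5,0,0.6,140,0],[-0.5,0,0.6,160,0],[-0.5,0,0.6,172,0],[-0.5,0,0.6,176,0],[-0.5,0,0.6,178,0],[-0.5,0,0.6,178,0],[-0.5,0,0.6,178,0]]'; python3 -m crank '[[-0.5,0,0,1,0],[-0.5,0,0,2,0],[-0.5,0,0,3,0],[-0.5,0,0,3,0],[-0.5,0,0,3,0]]'
python3 - <<'E'
from h import *
D=np.load("c1.npz")
def disc(n,p,u,v):
    hs=cv2.cvtColor(p,cv2.COLOR_RGB2HSV);w=((hs[...,1]<30)&(hs[...,2]>150)).astype(np.uint8)
    k,L,st,ce=cv2.connectedComponentsWithStats(w); i=L[v,u]; c,_=cv2.findContours((L==i).astype(np.uint8),0,1); print(n,st[i],ce[i]); return ce[i],c[0][:,0]
a,ca=disc("top",D["p"],255,163); b,cb=disc("side",D["q"],273,189)
print(tri(a,b)); print(plane("top",a,.080)); 
C=cloud("top",D["d"]);print(C[158:166,250:260,2].mean())
E
```

```text
time: 5.87
tool_pos: [0.4849, -0.2914, 0.1928]
tool_rot: [3.14, -0.002, 0.0]
contact_force: [0.2, -0.1, -0.5]
opening: 0.0338
grip_force: 8.0
time: 6.28
tool_pos: [0.4842, -0.2915, 0.1889]
tool_rot: [3.141, -0.0, -0.0]
contact_force: [0.5, 1.0, -0.6]
opening: 0.0338
grip_force: 8.0
top [248 155  15  15 184] [254.90217391 162.15217391]
side [264 184  20  14 214] [273.51401869 190.52336449]
(array([ 0.64894248, -0.00204208,  0.08060235]), np.float64(0.00022054245873552884))
[[ 0.64889975 -0.00203197  0.08      ]]
0.09326396729483535
```

```bash
python3 -m crank '[[-0.5,0,0,1,0],[-0.5,0,0,1.5,0],[-0.5,0,0,2,0],[-0.5,0,0,2,0],[-0.5,0,0,2,0]]';python3 -m crank '[[-0.5,0,0,1,0],[-0.5,0,0,1,0],[-0.5,0,0,1,0]]'
```

```text
time: 6.7
tool_pos: [0.4843, -0.2916, 0.1869]
tool_rot: [3.141, -0.0, -0.0]
contact_force: [-0.3, -0.6, 1.5]
opening: 0.0338
grip_force: 9.1
time: 6.95
tool_pos: [0.4843, -0.2916, 0.1866]
tool_rot: [3.141, -0.001, -0.0]
contact_force: [-2.0, 0.5, 7.6]
opening: 0.0339
grip_force: 10.2
```

```bash
python3 -m crank '[[-0.5,0,0,-1,0],[-0.15,0,0,-1,0],[-0.1,0,0,-1,0],[-0.05,0,0,-1,0],[-0.05,0,0,-1,0],[-0.05,0,0,-6,0],[-0.05,0,0,-20,0],[0.1,0,0,-50,0],[0.3,0,0,-90,0],[1,0,0,-130,0],[1,0,0,-160,0],[1,0,0,-170,0]]';python3 -c "
from h import *
delta(.6490,-.0020,.360,0)"
```

```text
time: 7.95
tool_pos: [0.4848, -0.2917, 0.3609]
tool_rot: [3.137, -0.006, -0.0]
contact_force: [1.0, -0.2, 0.4]
opening: 0.0724
grip_force: 0.0
delta mm [ 164.1 -289.7    0.5] roll -0.0 t 7.95 tcp [ 0.4848 -0.2917  0.3609] rot [ 3.137 -0.006 -0.   ] q6 0.89 open 0.0724 grip 0.0
```

```bash
python3 -m crank '[[1,20,-35,0,0],[1,40,-70,0,0],[1,60,-105,0,0],[1,80,-140,0,0],[1,100,-175,0,0],[1,120,-210,0,0],[1,137,-240,0,0],[1,150,-264,0,0],[1,159,-281,0,0],[1,164.5,-289.7,0,0],[1,164.5,-289.7,0,0],[1,164.5,-289.7,0,0]]'; python3 -m crank '[[1,0,0,0,0],[1,0,0,0,0],[1,0,0,0,0]]';python3 - <<'E'
from h import *
delta(.6490,-.0020,.226,0)
p,d=snap("top");q,e=snap("side","s2");np.savez("c2.npz",p=p,q=q,d=d,e=e)
a=cv2.resize(p[200:240,335:375],(390,390),interpolation=0);b=cv2.resize(q[315:375,190:250],(390,390),interpolation=0)
cv2.imwrite("pics/c2.png",np.hstack([a,b])[:,:,::-1])
E
```

```text
time: 8.95
tool_pos: [0.6486, -0.0021, 0.3549]
tool_rot: [3.141, 0.002, 0.0]
contact_force: [1.1, 0.1, 0.3]
opening: 0.0921
grip_force: 0.0
time: 9.2
tool_pos: [0.6485, -0.0031, 0.3559]
tool_rot: [3.141, 0.0, -0.002]
contact_force: [-1.4, -0.5, 0.8]
opening: 0.092
grip_force: 0.0
delta mm [  0.5  -1.1 129.9] roll -0.002 t 9.2 tcp [ 0.6485 -0.0031  0.3559] rot [ 3.141e+00  0.000e+00 -2.000e-03] q6 1.45 open 0.092 grip 0.0
```

View pics/c2.png

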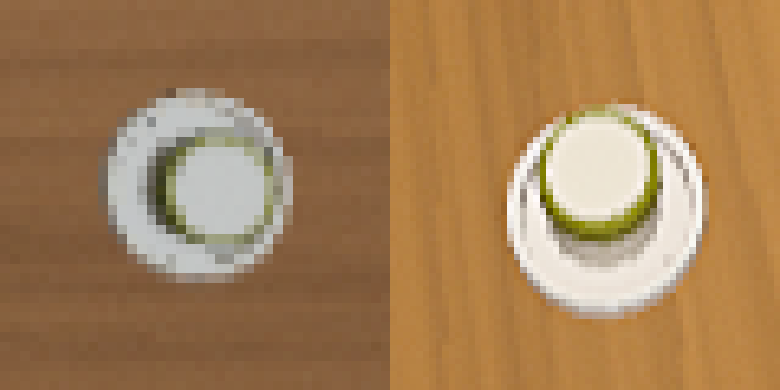

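The small jar stands upright inside its nest, with the lid at (357,219) in top. Next I'll grasp the wide jar.

```bash
python3 -m crank '[[1,0.5,-1,40,0],[1,0.5,-1,80,0],[1,0.5,-1,110,0],[1,0.5,-1,124,0],[1,0.5,-1,130,0],[1,0.5,-1,130,0],[1,0.5,-1,130,0],[1,0.5,-1,130,0]]'; python3 -m crank '[[0.25,0,0,0,0],[0.25,0,0,0,0],[0.25,0,0,0,0],[0.1,0,0,0,0],[0,0,0,0,0],[0,0,0,0,0],[-0.3,0,0,0,0],[-0.3,0,0,0,0],[-0.3,0,0,0,0]]' 12;  python3 - <<'E'
from h import *
delta(.4633,.0187,.36,0)
D=np.load("c2.npz")
def disc(p,u,v):
    g=cv2.cvtColor(p,cv2.COLOR_RGB2HSV); ol=((g[...,0]>22)&(g[...,0]<45)&(g[...,1]>90)).astype(np.uint8)
    yy,xx=np.mgrid[:384,:512]; ol[(abs(xx-u)>14)|(abs(yy-v)>14)]=0
    q=cv2.convexHull(np.argwhere(ol)[:,::-1].astype(np.int32)); return q[:,0]
q=disc(D["p"],357,219); print(cv2.minEnclosingCircle((plane("top",q,.033)[:,:2]*1000).astype(np.float32)))
E
```

```text
time: 9.97
tool_pos: [0.65, -0.001, 0.2276]
tool_rot: [3.141, -0.003, -0.0]
contact_force: [0.4, 0.5, 0.4]
opening: 0.0916
grip_force: 0.0
time: 10.72
tool_pos: [0.6494, -0.0009, 0.2257]
tool_rot: [3.141, -0.0, -0.0]
contact_force: [-0.2, -0.2, 0.5]
opening: 0.0497
grip_force: 12.0
delta mm [-186.   -19.5 -134.3] roll -0.0 t 10.72 tcp [ 0.6494 -0.0009  0.2257] rot [ 3.141 -0.    -0.   ] q6 1.45 open 0.0497 grip 12.0
((483.9053649902344, -289.1272888183594), 16.682104110717773)
```

```bash
python3 -m crank '[[-0.3,0,0,-10,0],[-0.3,0,0,-30,0],[-0.3,0,0,-55,0],[-0.3,0,0,-70,0],[-0.3,-20,-2,-75,0],[-0.3,-50,-5,-75,0],[-0.3,-85,-9,-75,0],[-0.3,-120,-13,-75,0],[-0.3,-150,-16,-75,0],[-0.3,-172,-18,-75,0],[-0.3,-186,-19.5,-75,0],[-0.3,-186,-19.5,-75,0]]'; python3 -m crank '[[-0.3,0,0,0,0],[-0.3,0,0,0,0],[-0.3,0,0,0,0],[-0.3,0,0,0,0]]';  python3 - <<'E'
from h import *
delta(.4633,.0187,.195,0)
p,d=snap("top");q,e=snap("side","s3");np.savez("c3.npz",p=p,q=q,d=d,e=e)
a=cv2.resize(p[130:200,210:310],(500,350),interpolation=0);b=cv2.resize(q[160:245,220:320],(412,350),interpolation=0)
cv2.imwrite("pics/c3.png",cv2.resize(np.hstack([a,b]),(790,303))[:,:,::-1])
E
```

```text
time: 11.72
tool_pos: [0.4608, 0.0192, 0.3014]
tool_rot: [-3.141, 0.002, 0.0]
contact_force: [-0.9, -0.1, -1.4]
opening: 0.0497
grip_force: 12.0
time: 12.05
tool_pos: [0.4641, 0.0186, 0.3007]
tool_rot: [3.141, -0.0, -0.0]
contact_force: [0.7, -0.8, -0.3]
opening: 0.0498
grip_force: 12.0
delta mm [-9.000e-01 -1.000e-01  1.057e+02] roll -0.0 t 12.05 tcp [0.4641 0.0186 0.3007] rot [ 3.141 -0.    -0.   ] q6 1.45 open 0.0498 grip 12.0
```

View pics/c3.png

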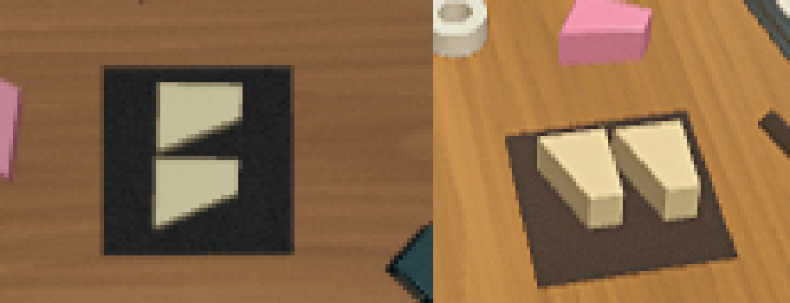

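The two soaps are now clear. Both have heads to the left (+y) and straight sides towards +x; in top they are at about (256,156) and (255,174). I'll lower the wide jar now.

```bash
python3 -m crank '[[-0.3,-0.8,0,35,0],[-0.3,-0.8,0,65,0],[-0.3,-0.8,0,88,0],[-0.3,-0.8,0,98,0],[-0.3,-0.8,0,102,0],[-0.3,-0.8,0,103,0],[-0.3,-0.8,0,104,0],[-0.3,-0.8,0,105,0],[-0.3,-0.8,0,105,0],[-0.3,-0.8,0,105,0]]'
python3 -m crank '[[-0.3,0,0,1,0],[-0.3,0,0,1,0],[-0.3,0,0,1,0]]'
python3 - <<'E'
from h import *
D=np.load("c3.npz")
for n,k,ek,(u0,v0,u1,v1) in(("top","p","d",(228,140,285,195)),("side","q","e",(240,185,305,235))):
    p=D[k]; hs=cv2.cvtColor(p,cv2.COLOR_RGB2HSV)
    w=((hs[...,0]>15)&(hs[...,0]<35)&(hs[...,1]>25)&(hs[...,2]>(150 if n=="top" else 110))).astype(np.uint8)
    if n=="side": w[hs[...,1]>130]=0
    m=np.zeros_like(w);m[v0:v1,u0:u1]=w[v0:v1,u0:u1]
    cs,_=cv2.findContours(m,0,1)
    C=cloud(n,D[ek])
    for c in cs:
        if cv2.contourArea(c)<40: continue
        print(n,"area",cv2.contourArea(c),cv2.boundingRect(c))
        if n=="top":
            mk=np.zeros_like(m);cv2.drawContours(mk,[c],-1,1,-1); print("depth z",np.median(C[...,2][mk>0]))
            q=cv2.approxPolyDP(c,2,True)[:,0]; print(q.tolist()); P=plane(n,q,.0355); print(P[:,:2].round(4).tolist())
            W=(plane(n,c[:,0],.0355)[:,:2]*1000).astype(np.float32); print(cv2.minAreaRect(W))
E
```

```text
time: 12.98
tool_pos: [0.4628, 0.0187, 0.1964]
tool_rot: [3.141, -0.001, -0.0]
contact_force: [0.2, -0.3, -0.3]
opening: 0.05
grip_force: 12.0
time: 13.23
tool_pos: [0.4625, 0.0187, 0.1949]
tool_rot: [3.141, -0.0, -0.0]
contact_force: [-0.3, 0.9, -0.4]
opening: 0.0498
grip_force: 12.0
top area 184.0 (246, 167, 19, 15)
depth z 0.03512233460357806
[[246, 181], [263, 174], [264, 167], [246, 167]]
[[0.6002, 0.0242], [0.6191, -0.025], [0.6392, -0.0284], [0.6405, 0.0232]]
((619.6976928710938, -2.0984325408935547), (51.687076568603516, 40.273841857910156), 88.5962905883789)
top area 179.0 (247, 149, 19, 15)
depth z 0.03528851898604751
[[247, 149], [247, 163], [265, 156], [265, 150]]
[[0.6924, 0.0191], [0.6519, 0.0201], [0.6709, -0.0322], [0.6883, -0.0326]]
((671.5528564453125, -6.308193206787109), (51.83613586425781, 40.51964569091797), 88.6081771850586)
side area 930.0 (249, 193, 46, 31)
```

```bash
python3 -m crank '[[-0.3,0,0,1,0],[-0.3,0,0,2,0],[-0.3,0,0,2,0],[-0.3,0,0,2,0]]'
python3 -m crank '[[-0.3,0,0,1,0],[-0.3,0,0,1,0],[-0.3,0,0,1,0]]'
python3 - <<'E'
from h import *
D=np.load("c3.npz"); S=8
def sub(p,u0,v0,u1,v1,th):
    g=cv2.cvtColor(p,cv2.COLOR_RGB2GRAY)[v0:v1,u0:u1]; G=cv2.resize(g,None,fx=S,fy=S,interpolation=cv2.INTER_CUBIC)
    cs,_=cv2.findContours((G>th).astype(np.uint8),0,1); return [(c[:,0]+.5)/S-.5+[u0,v0] for c in cs if cv2.contourArea(c)>40*S*S]
for c in sub(D["p"],235,146,278,190,110):
    W=(plane("top",c,.0355)[:,:2]*1000).astype(np.float32); print(cv2.minAreaRect(W)); print(cv2.approxPolyDP(W.reshape(-1,1,2),3,True)[:,0].round(1).tolist())
    # straight side: boundary points with largest x per y
    ys=W[:,1]; ctr=(ys.min()+ys.max())/2; y=np.arange(ctr-20,ctr+21,4); xs=[W[abs(ys-t)<1.5][:,0].max() for t in y]; print("straight fit",np.polyfit(y-ctr,xs,1),ctr,np.ptp(ys))
q=sub(D["p"],128,208,166,254,150)
D0=np.load("top0.npz")
for c in q:
    W=(plane("top",c,.010)[:,:2]*1000).astype(np.float32); print("tray",cv2.minAreaRect(W),cv2.approxPolyDP(W.reshape(-1,1,2),4,True)[:,0].round(1).tolist())
for c in sub(D["q"],162,118,208,155,170):
    W=(plane("side",c,.010)[:,:2]*1000).astype(np.float32); print("tray side",cv2.minAreaRect(W),cv2.approxPolyDP(W.reshape(-1,1,2),4,True)[:,0].round(1).tolist())
E
```

```text
time: 13.57
tool_pos: [0.4625, 0.0187, 0.1926]
tool_rot: [3.142, 0.0, -0.0]
contact_force: [-0.2, -0.2, -0.6]
opening: 0.0496
grip_force: 12.0
time: 13.82
tool_pos: [0.4626, 0.0187, 0.1917]
tool_rot: [3.141, -0.0, -0.0]
contact_force: [0.1, -0.2, -0.7]
opening: 0.0497
grip_force: 12.0
((619.7125854492188, -1.7463359832763672), (55.623226165771484, 44.94805145263672), 88.59695434570312)
[[599.0, 26.200000762939453], [617.4000244140625, -26.899999618530273], [639.7000122070312, -29.700000762939453], [642.5, 24.100000381469727]]
straight fit [3.91985807e-02 6.42094116e+02] -1.7461557 56.583855
((670.2542724609375, -5.134408950805664), (56.225318908691406, 44.90028381347656), 87.63581085205078)
[[650.4000244140625, 23.200000762939453], [668.2000122070312, -31.200000762939453], [690.2999877929688, -33.20000076293945], [693.0, 20.700000762939453]]
straight fit [3.14958052e-02 6.92489630e+02] -5.189295 57.41267
tray ((466.59942626953125, 323.4003601074219), (90.03626251220703, 77.31669616699219), 85.72948455810547) [[506.8999938964844, 363.3999938964844], [433.70001220703125, 370.70001220703125], [425.8999938964844, 282.1000061035156], [501.0, 277.1000061035156]]
tray side ((424.77008056640625, 300.8861999511719), (83.1458969116211, 10.112637519836426), 89.58268737792969) [[420.5, 342.5], [423.1000061035156, 259.29998779296875], [429.1000061035156, 262.79998779296875], [426.6000061035156, 331.3999938964844]]
tray side ((488.0202331542969, 307.3260498046875), (92.93830108642578, 15.132879257202148), 86.83334350585938) [[495.70001220703125, 353.3999938964844], [489.79998779296875, 342.20001220703125], [482.3999938964844, 341.5], [484.70001220703125, 261.0], [492.8999938964844, 269.3999938964844]]
```

```bash
python3 -m crank '[[-0.3,0,0,1,0],[-0.3,0,0,1,0],[-0.3,0,0,1,0]]'
python3 -m crank '[[-0.3,0,0,1,0],[-0.3,0,0,1,0],[-0.3,0,0,1,0]]'
```

```text
time: 14.07
tool_pos: [0.4626, 0.0187, 0.1914]
tool_rot: [3.141, -0.001, -0.0]
contact_force: [-1.5, 0.1, 8.4]
opening: 0.0501
grip_force: 12.0
time: 14.32
tool_pos: [0.4627, 0.0187, 0.1909]
tool_rot: [3.141, -0.001, -0.0]
contact_force: [-2.6, 1.3, 14.1]
opening: 0.0497
grip_force: 12.0
```

```bash
python3 -m crank '[[-0.3,0,0,-1,0],[0.2,0,0,-1,0],[0.2,0,0,-1,0],[0.25,0,0,-1,0],[0.25,0,0,-1,0],[0.25,0,0,-6,0],[0.25,0,0,-25,0],[0.4,0,0,-55,0],[1,0,0,-90,0],[1,0,0,-115,0],[1,0,0,-120,0],[1,0,0,-120,0]]';python3 -c "
from h import *
delta(.6311,-.0017,.300,-.035)
q,e=snap('side','s4'); cv2.imwrite('pics/c4.png',cv2.resize(q[180:250,150:320],(800,330),interpolation=0)[:,:,::-1])"
```

```text
time: 15.32
tool_pos: [0.4629, 0.0187, 0.3116]
tool_rot: [3.141, -0.004, -0.0]
contact_force: [0.4, -0.7, -0.8]
opening: 0.0862
grip_force: 0.0
delta mm [168.2  20.4  12.3] roll 0.035 t 15.32 tcp [0.4629 0.0187 0.3116] rot [ 3.141 -0.004 -0.   ] q6 1.45 open 0.0862 grip 0.0
```

View pics/c4.png

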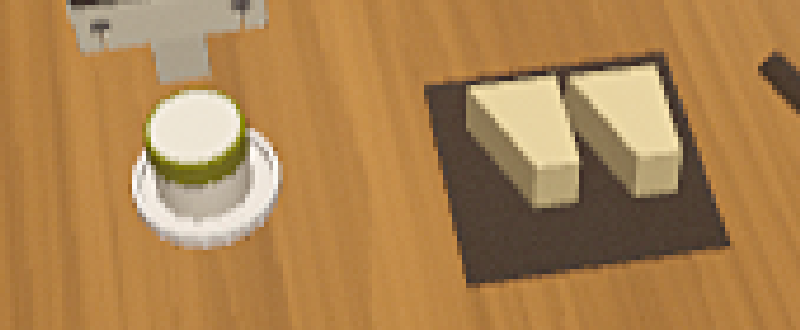

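The wide jar stands upright in its nest. Next I'll pick the nearer soap.

```bash
python3 -m crank '[[1,35,4,0,0],[1,70,8,3,0.02],[1,105,12,6,0.035],[1,135,16,10,0.035],[1,155,19,12,0.035],[1,166,20,12,0.035],[1,168.2,20.4,12,0.035],[1,168.2,20.4,12,0.035],[1,168.2,20.4,12,0.035],[1,168.2,20.4,12,0.035]]';python3 -c "
from h import *
delta(.6311,-.0017,.190,-.035)"
```

```text
time: 16.2
tool_pos: [0.6299, -0.0015, 0.2972]
tool_rot: [-3.142, 0.002, -0.035]
contact_force: [0.4, 1.3, -0.1]
opening: 0.0917
grip_force: 0.0
delta mm [  1.4   0.2 107.2] roll -0.0 t 16.2 tcp [ 0.6299 -0.0015  0.2972] rot [-3.142e+00  2.000e-03 -3.500e-02] q6 1.48 open 0.0917 grip 0.0
```

```bash
python3 -m crank '[[1,1,0,35,0],[1,1,0,65,0],[1,1,0,90,0],[1,1,0,102,0],[1,1,0,107,0],[1,1,0,107,0],[1,1,0,107,0],[1,1,0,107,0]]'; python3 -m crank '[[0.4,0,0,0,0],[0.4,0,0,0,0],[0.3,0,0,0,0],[0.25,0,0,0,0],[0.2,0,0,0,0],[0.15,0,0,0,0],[0,0,0,0,0],[0,0,0,0,0],[0,0,0,0,0],[0,0,0,0,0]]' 20; python3 -c "
from h import *
delta(.4685,.3488,.300,1.496)"
```

```text
time: 16.87
tool_pos: [0.6323, -0.0018, 0.1926]
tool_rot: [3.141, -0.003, -0.035]
contact_force: [-0.6, 0.2, 0.1]
opening: 0.0916
grip_force: 0.0
time: 17.7
tool_pos: [0.6317, -0.0018, 0.1908]
tool_rot: [3.141, -0.0, -0.035]
contact_force: [0.3, -0.7, 1.3]
opening: 0.056
grip_force: 20.0
delta mm [-175.5 -344.6 -109.3] roll -1.531 t 17.7 tcp [ 0.6317 -0.0018  0.1908] rot [ 3.141 -0.    -0.035] q6 1.48 open 0.056 grip 20.0
```

```bash
python3 -m crank '[[0,0,0,-10,0],[0,0,0,-30,0],[0,0,0,-55,0],[0,0,0,-75,0],[0,0,0,-85,0],[0,-12,-25,-90,-0.11],[0,-26,-50,-90,-0.23],[0,-40,-80,-90,-0.35],[0,-56,-110,-90,-0.47],[0,-71,-140,-90,-0.59],[0,-87,-170,-90,-0.71],[0,-100,-200,-90,-0.8]]'; python3 -c "
from h import *
delta(.4685,.3488,.28,1.496)"
```

```text
time: 18.7
tool_pos: [0.5374, 0.203, 0.2805]
tool_rot: [-3.141, 0.001, 0.771]
contact_force: [1.4, 0.5, -1.1]
opening: 0.0562
grip_force: 20.0
delta mm [  52.1 -152.6    0.6] roll -0.725 t 18.7 tcp [0.5374 0.203  0.2805] rot [-3.141e+00  1.000e-03  7.710e-01] q6 1.03 open 0.0562 grip 20.0
```

```bash
python3 -m crank '[[0,9,-25,0,-0.12],[0,18,-52,0,-0.24],[0,27,-80,0,-0.36],[0,36,-105,0,-0.48],[0,44,-128,0,-0.6],[0,50,-146,0,-0.68],[0,52,-152.6,0,-0.725],[0,52,-152.6,0,-0.725],[0,52,-152.6,0,-0.725],[0,52,-152.6,0,-0.725],[0,52,-152.6,0,-0.725]]'; python3 -c "
from h import *
delta(.4685,.3488,.200,1.496)
p,d=snap('top');q,e=snap('side')
a=cv2.resize(p[200:260,110:180],(455,390),interpolation=0);b=cv2.resize(q[90:165,140:220],(416,390),interpolation=0)
cv2.imwrite('pics/c5.png',cv2.resize(np.hstack([a,b]),(790,354))[:,:,::-1])"
```

```text
time: 19.62
tool_pos: [0.4711, 0.347, 0.2806]
tool_rot: [-3.141, 0.0, 1.488]
contact_force: [-0.1, -0.2, -1.0]
opening: 0.056
grip_force: 20.0
delta mm [ 1.6 -2.7 80.6] roll -0.008 t 19.62 tcp [0.4711 0.347  0.2806] rot [-3.141  0.     1.488] q6 0.59 open 0.056 grip 20.0
```

View pics/c5.png

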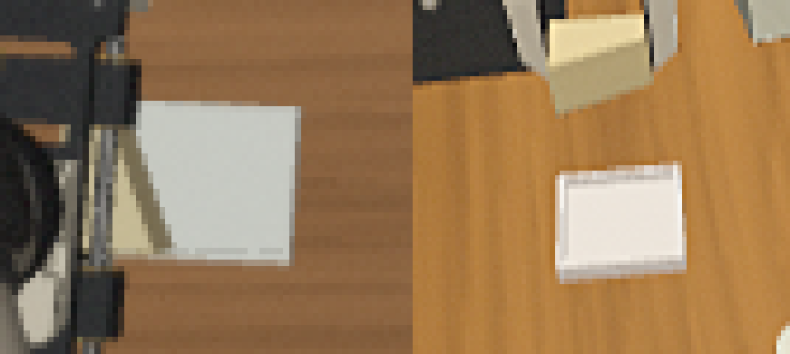

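The held soap is over the tray's +Y half with its head towards -X and its slope facing -Y, as planned. I'll lower it.

```bash
python3 -m crank '[[0,1.6,-2.7,20,-0.008],[0,1.6,-2.7,40,-0.008],[0,1.6,-2.7,60,-0.008],[0,1.6,-2.7,70,-0.008],[0,1.6,-2.7,76,-0.008],[0,1.6,-2.7,80,-0.008],[0,1.6,-2.7,82,-0.008],[0,1.6,-2.7,83,-0.008],[0,1.6,-2.7,83,-0.008],[0,1.6,-2.7,83,-0.008],[0,1.6,-2.7,83,-0.008]]'; python3 -c "
from h import *
delta(.4685,.3488,.192,1.496)"
```

```text
time: 20.63
tool_pos: [0.4683, 0.3497, 0.1983]
tool_rot: [3.141, -0.001, 1.498]
contact_force: [0.5, 0.4, -0.9]
opening: 0.0558
grip_force: 20.0
delta mm [-0.9  0.3  6.3] roll 0.002 t 20.63 tcp [0.4683 0.3497 0.1983] rot [ 3.141e+00 -1.000e-03  1.498e+00] q6 0.58 open 0.0558 grip 20.0
```

```bash
python3 -m crank '[[0,-0.5,0,2,0],[0,-0.5,0,4,0],[0,-0.5,0,5,0],[0,-0.5,0,5,0],[0,-0.5,0,5,0]]'; python3 -m crank '[[0,0,0,1,0],[0,0,0,1,0],[0,0,0,1,0]]'; python3 -m crank '[[0,0,0,1,0],[0,0,0,1,0],[0,0,0,1,0]]'
```

```text
time: 21.05
tool_pos: [0.4681, 0.349, 0.1925]
tool_rot: [-3.141, 0.0, 1.498]
contact_force: [0.1, -0.6, -1.1]
opening: 0.0557
grip_force: 20.0
time: 21.3
tool_pos: [0.4682, 0.3492, 0.1918]
tool_rot: [3.141, -0.0, 1.498]
contact_force: [-0.1, 0.6, -0.6]
opening: 0.0556
grip_force: 20.0
time: 21.55
tool_pos: [0.4681, 0.3491, 0.1918]
tool_rot: [3.141, -0.0, 1.498]
contact_force: [-2.2, -1.2, 8.0]
opening: 0.0561
grip_force: 20.0
```

```bash
python3 -m crank '[[0.2,0,0,-1,0],[0.35,0,0,-1,0],[0.4,0,0,-1,0],[0.4,0,0,-1,0],[0.4,0,0,-1,0],[0.4,0,0,-6,0],[0.4,0,0,-25,0],[0.6,0,0,-55,0],[1,0,0,-85,0],[1,0,0,-105,0],[1,0,0,-108,0],[1,0,0,-108,0]]'; python3 -c "
from h import *
delta(.6815,-.0052,.300,3.107)"
```

```text
time: 22.55
tool_pos: [0.4683, 0.3492, 0.3004]
tool_rot: [3.139, -0.002, 1.498]
contact_force: [0.3, 0.5, -0.5]
opening: 0.0906
grip_force: 0.0
delta mm [-337.9  238.5    0.5] roll -1.609 t 22.55 tcp [0.4683 0.3492 0.3004] rot [ 3.139e+00 -2.000e-03  1.498e+00] q6 0.58 open 0.0906 grip 0.0
```

```bash
python3 -m crank '[[1,-20,14,0,-0.1],[1,-45,32,0,-0.22],[1,-70,50,0,-0.34],[1,-98,69,0,-0.46],[1,-126,89,0,-0.58],[1,-154,109,0,-0.7],[1,-182,129,0,-0.82],[1,-210,148,0,-0.94],[1,-238,168,0,-1.06],[1,-264,186,0,-1.18],[1,-286,202,0,-1.3],[1,-305,215,0,-1.4]]'; python3 -m crank '[[1,0,0,0,0]]'; python3 -c "
from h import *
delta(.6815,-.0052,.300,3.107)"
```

```text
time: 23.55
tool_pos: [0.6608, 0.027, 0.2964]
tool_rot: [-3.141, -0.003, 2.903]
contact_force: [-0.0, -0.8, 0.7]
opening: 0.0918
grip_force: 0.0
time: 23.63
tool_pos: [0.6615, 0.0249, 0.2963]
tool_rot: [-3.14, -0.001, 2.899]
contact_force: [-1.2, -0.6, 0.1]
opening: 0.0921
grip_force: 0.0
delta mm [-26.6 -24.4  -3.7] roll -0.208 t 23.63 tcp [0.6615 0.0249 0.2963] rot [-3.140e+00 -1.000e-03  2.899e+00] q6 -1.41 open 0.0921 grip 0.0
```

```bash
python3 -m crank '[[1,-14,-12,-2,-0.1],[1,-24,-22,-3,-0.2],[1,-26.6,-24.4,-3,-0.208],[1,-26.6,-24.4,-3,-0.208],[1,-26.6,-24.4,-3,-0.208],[1,-26.6,-24.4,-3,-0.208]]'; python3 -c "
from h import *
delta(.6815,-.0052,.190,3.107)
q,e=snap('side'); cv2.imwrite('pics/c6.png',cv2.resize(q[100:250,150:320],(680,600),interpolation=0)[:,:,::-1])"
```

```text
time: 24.13
tool_pos: [0.6797, 0.0002, 0.3011]
tool_rot: [3.141, -0.002, 3.104]
contact_force: [0.4, -0.7, -0.2]
opening: 0.0915
grip_force: 0.0
delta mm [ -2.2  -5.4 111.1] roll -0.003 t 24.13 tcp [6.797e-01 2.000e-04 3.011e-01] rot [ 3.141e+00 -2.000e-03  3.104e+00] q6 -1.65 open 0.0915 grip 0.0
```

View pics/c6.png

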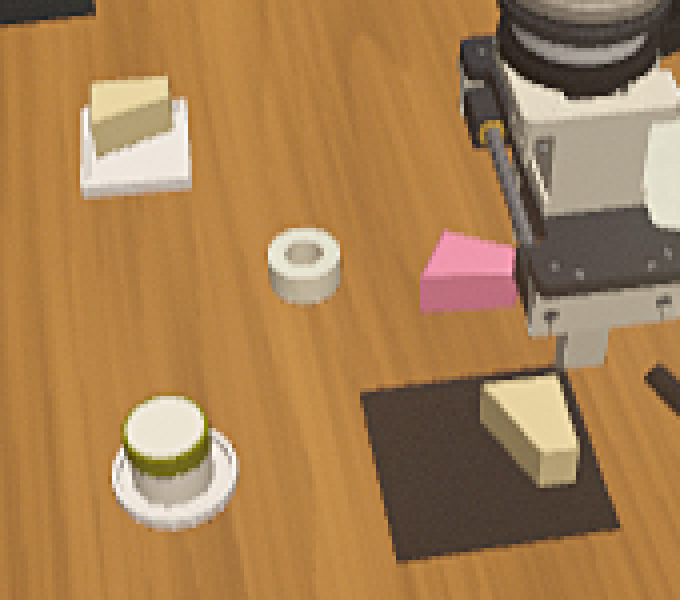

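The first soap lies flat in the far (+Y) half of the tray, and the second is undisturbed on the mat. Next I'll descend onto the second.

```bash
python3 -m crank '[[1,0,0,20,0],[1,0,0,40,0],[1,0,0,50,0],[1,0,0,50,0],[1,0,0,50,0]]'; python3 -c "
from h import *
delta(.6815,-.0052,.190,3.107)"
```

```text
time: 24.6
tool_pos: [0.6801, -0.0004, 0.2516]
tool_rot: [3.142, -0.001, 3.106]
contact_force: [1.2, -1.1, 0.1]
opening: 0.0918
grip_force: 0.0
delta mm [-1.6 -4.7 61.6] roll -0.001 t 24.6 tcp [ 6.801e-01 -4.000e-04  2.516e-01] rot [ 3.142e+00 -1.000e-03  3.106e+00] q6 -1.65 open 0.0918 grip 0.0
```

```bash
python3 -m crank '[[1,-1.6,-4.7,10,0],[1,-1.6,-4.7,30,0],[1,-1.6,-4.7,50,0],[1,-1.6,-4.7,58,0],[1,-1.6,-4.7,61,0],[1,-1.6,-4.7,61,0],[1,-1.6,-4.7,61,0],[1,-1.6,-4.7,61,0]]'; python3 -m crank '[[0.4,0,0,0,0],[0.4,0,0,0,0],[0.3,0,0,0,0],[0.25,0,0,0,0],[0.2,0,0,0,0],[0.15,0,0,0,0],[0,0,0,0,0],[0,0,0,0,0],[0,0,0,0,0],[0,0,0,0,0]]' 20; python3 -c "
from h import *
delta(.4647,.2980,.280,1.496)"
```

```text
time: 25.27
tool_pos: [0.6822, -0.0058, 0.1922]
tool_rot: [-3.141, 0.003, 3.106]
contact_force: [0.6, -0.6, 0.2]
opening: 0.0916
grip_force: 0.0
time: 26.1
tool_pos: [0.6816, -0.0057, 0.1908]
tool_rot: [-3.141, 0.0, 3.106]
contact_force: [0.0, -0.3, 2.1]
opening: 0.056
grip_force: 20.0
delta mm [227.7 295.7 -89.3] roll 1.61 t 26.1 tcp [ 0.6816 -0.0057  0.1908] rot [-3.141  0.     3.106] q6 -1.66 open 0.056 grip 20.0
```

```bash
python3 -m crank '[[0,0,0,-10,0],[0,0,0,-30,0],[0,0,0,-55,0],[0,0,0,-75,0],[0,0,0,-90,0],[0,12,16,-100,0.1],[0,30,39,-100,0.22],[0,48,62,-100,0.34],[0,66,86,-100,0.46],[0,84,109,-100,0.58],[0,102,133,-100,0.7],[0,117,152,-100,0.8]]'; python3 - <<'E'
from h import *
delta(.4647,.2980,.290,1.496)
p,d=snap('top'); np.savez("c7.npz",p=p,d=d)
g=cv2.cvtColor(p,cv2.COLOR_RGB2HSV)[208:254,120:170]; S=8
sat=cv2.resize(g[...,1],None,fx=S,fy=S,interpolation=cv2.INTER_CUBIC); val=cv2.resize(g[...,2],None,fx=S,fy=S,interpolation=cv2.INTER_CUBIC)
cv2.imwrite('pics/c7.png',cv2.resize(p[200:260,110:180],(700,600),interpolation=0)[:,:,::-1])
E
```

```text
time: 27.1
tool_pos: [0.5687, 0.152, 0.2914]
tool_rot: [3.141, -0.0, 2.3]
contact_force: [-0.3, -0.1, -0.8]
opening: 0.0559
grip_force: 20.0
delta mm [178.2  19.7   1.4] roll 0.804 t 27.1 tcp [0.5687 0.152  0.2914] rot [ 3.141 -0.     2.3  ] q6 -0.6 open 0.0559 grip 20.0
```

View pics/c7.png

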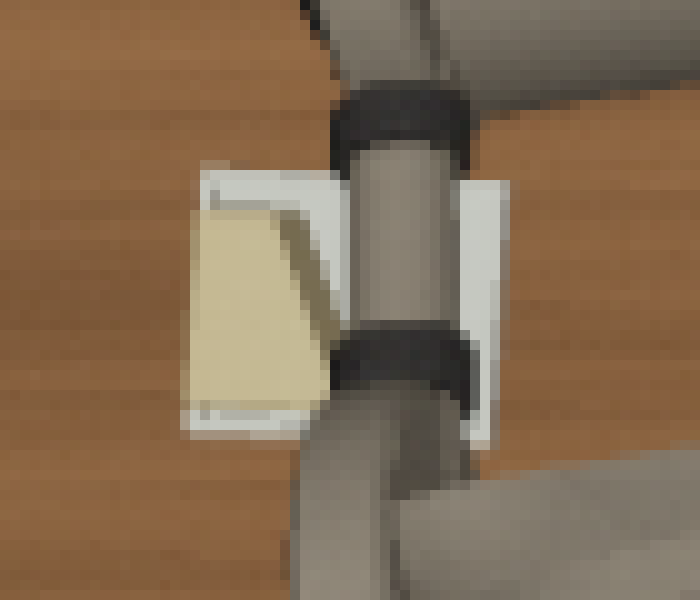

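The first soap sits in the left half of the tray with its straight side at about column 129, spanning rows 221–241. Its slope faces the free half. I'll move the second soap over that half.

```bash
python3 -m crank '[[0,25,3,0,0.1],[0,50,6,0,0.22],[0,78,9,0,0.34],[0,106,12,0,0.46],[0,132,15,0,0.58],[0,154,17,0,0.69],[0,170,19,0,0.77],[0,178.2,19.7,0,0.804],[0,178.2,19.7,0,0.804],[0,178.2,19.7,0,0.804],[0,178.2,19.7,0,0.804],[0,178.2,19.7,0,0.804]]'; python3 -c "
from h import *
print(plane('top',[[128.8-.5,231],[136,220.4],[136,240.5]],.037).round(4))
delta(.4647,.2980,.196,1.496)"
```

```text
time: 28.15
tool_pos: [0.4658, 0.2952, 0.2908]
tool_rot: [3.141, 0.0, 1.502]
contact_force: [0.1, 0.3, -0.7]
opening: 0.0556
grip_force: 20.0
[[0.4667 0.3604 0.037 ]
 [0.496  0.3385 0.037 ]
 [0.4395 0.3388 0.037 ]]
delta mm [ 2.7 -1.3 94.8] roll 0.006 t 28.15 tcp [0.4658 0.2952 0.2908] rot [3.141 0.    1.502] q6 0.5 open 0.0556 grip 20.0
```

```bash
python3 -m crank '[[0,1.8,-1.3,20,0.006],[0,1.8,-1.3,45,0.006],[0,1.8,-1.3,65,0.006],[0,1.8,-1.3,80,0.006],[0,1.8,-1.3,87,0.006],[0,1.8,-1.3,90,0.006],[0,1.8,-1.3,91,0.006],[0,1.8,-1.3,91,0.006],[0,1.8,-1.3,91,0.006],[0,1.8,-1.3,91,0.006]]'; python3 -c "
from h import *
delta(.4647,.2980,.192,1.496)"
```

```text
time: 28.98
tool_pos: [0.4644, 0.2978, 0.2006]
tool_rot: [3.14, -0.001, 1.496]
contact_force: [0.1, -0.3, -0.6]
opening: 0.0559
grip_force: 20.0
delta mm [0.2 0.3 8.6] roll -0.0 t 28.98 tcp [0.4644 0.2978 0.2006] rot [ 3.140e+00 -1.000e-03  1.496e+00] q6 0.51 open 0.0559 grip 20.0
```

```bash
python3 -m crank '[[0,0,0,3,0],[0,0,0,5,0],[0,0,0,7,0],[0,0,0,7,0],[0,0,0,7,0]]'; python3 -m crank '[[0,0,0,1,0],[0,0,0,1,0],[0,0,0,1,0]]'; python3 -m crank '[[0,0,0,1,0],[0,0,0,1,0],[0,0,0,1,0]]'
```

```text
time: 29.4
tool_pos: [0.464, 0.2977, 0.1925]
tool_rot: [-3.141, 0.0, 1.496]
contact_force: [-0.1, 0.6, -0.4]
opening: 0.056
grip_force: 20.0
time: 29.65
tool_pos: [0.4641, 0.2978, 0.1917]
tool_rot: [3.141, -0.0, 1.496]
contact_force: [-0.5, 0.9, -0.5]
opening: 0.0558
grip_force: 20.0
time: 29.9
tool_pos: [0.4641, 0.2977, 0.1917]
tool_rot: [3.141, -0.0, 1.496]
contact_force: [-1.6, -1.3, 8.8]
opening: 0.0559
grip_force: 20.0
```

Contact with the floor, at the same height as the first soap. I'll release, lift clear and check.

```bash
python3 -m crank '[[0.2,0,0,-1,0],[0.35,0,0,-1,0],[0.4,0,0,-1,0],[0.4,0,0,-1,0],[0.4,0,0,-1,0],[0.4,0,0,-6,0],[0.4,0,0,-25,0],[0.6,0,0,-55,0],[1,0,0,-85,0],[1,0,0,-110,0],[1,0,0,-120,0],[1,0,0,-120,0]]' >/dev/null; python3 -m crank '[[1,10,20,0,0],[1,25,50,0,0],[1,40,85,0,0],[1,50,120,0,0],[1,55,150,0,0],[1,55,160,0,0],[1,55,160,0,0],[1,55,160,0,0],[1,55,160,0,0]]'; python3 - <<'E'
from h import *
p,d=snap('top');q,e=snap('side')
a=cv2.resize(p[200:260,110:180],(466,400),interpolation=0)
b=cv2.resize(p[195:250,225:375],(800,293),interpolation=0); c=cv2.resize(q[115:240,150:240],(334,400)[:2],interpolation=0)
im=np.vstack([np.hstack([a,c]),b[:200]*0]) if 0 else np.hstack([a,c])
b=b[:,:800]; im=np.vstack([im,b[:200]]) ; cv2.imwrite('pics/c8.png',im[:600,:,::-1])
E
```

```text
time: 31.65
tool_pos: [0.6268, 0.3406, 0.3092]
tool_rot: [-3.139, 0.001, 1.496]
contact_force: [0.1, 0.2, 0.2]
opening: 0.0919
grip_force: 0.0
```

View pics/c8.png

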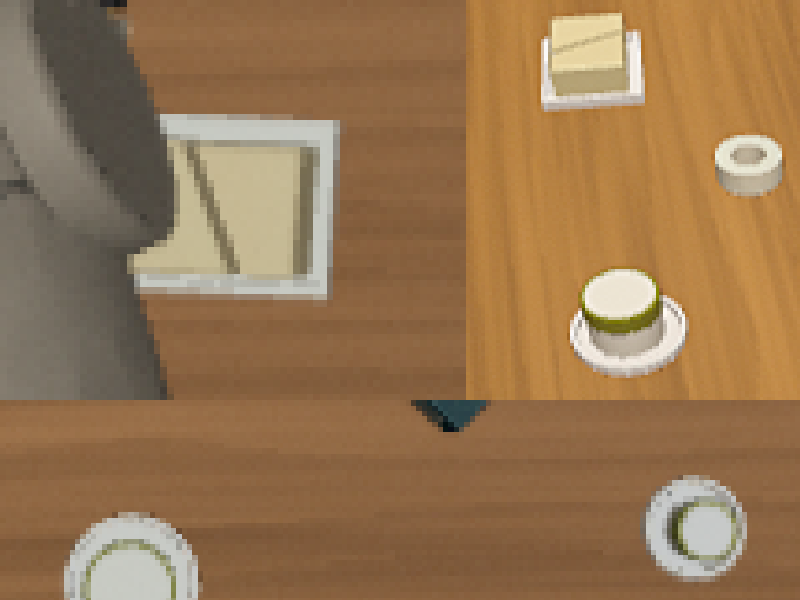

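Both soaps lie flat in the tray, slopes together, at about (140,231) in top. Both jars stand upright in their nests. The job is done, so I'll hand it in.

```bash
python3 -c "
from cell import ticket
print(ticket.hand_in())"
```

```text
the job is handed in; nothing more can be done
None
```

I've handed in the job: the last pictures show both jars upright in their nests and both soaps flat in the tray, head to tail with their slopes together; nothing tipped, and I have no verdict back from the judging.

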